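# Weigh an easel counterweight on the spring scale

## Task

Find out how heavy the round-footed easel counterweight is: hang it by its bail in the hook of the spring scale, easing its full weight slowly on to the hook before you let go, so that the scale neither drops nor jumps and is never overloaded. Let it hang free and come to rest, and only then slide the scale's marker tab down until its line is level with the pointer, and leave the weight hanging. Do not disturb anything else on the table.

Things in the scene. Friction and masses are not known exactly. Their poses are not given: they have to be found in the camera images.
- round_weight_bail (a point): Grip point of the weight to be weighed: dark casting with a ROUND foot (48 mm across, 40 mm high), standing upright, a steel bail on top, 97 mm high in all; mass unknown, 0.2 to 0.7 kg. The bail's flat uprights measure 46 mm over their outsides along this frame's y (pinch there), 12 mm deep along x, 36 to 80 mm high. The point is mid-window, 66 mm above the underside; z is the weight's up
- round_weight_eye (a point): underside of the middle of the same weight's round arch, where it bears on the hook: 87 mm above the weight's underside, 21 mm above round_weight_bail. The bail's window, 30 mm wide, runs from 40 mm up to 87 mm and looks along the weight's x axis
- hook_seat (a point): Top of the lowest place of the spring scale's hook (8 mm round steel), where the arch must rest, 65 mm out from the face of an upright white board 255 mm high. The hook points along -x of this frame; y runs along the board, z up. The seat is a 12 mm flat; towards the board the bar rises 6 mm. The bar's underside is 8 mm below this point. It sinks with the load
- hook_tip (a point): centre of the hook's round upturned end (4 mm radius), 19 mm out from the seat (-x of its frame) and 14 mm above it: the top of the tip is 18 mm above the seat. Come from beyond the tip with the bail's window over it, move towards the board until the arch is over the seat, then lower
- carriage (a joint): How far the sprung hook and its black pointer have sunk, m: 0 empty, growing downwards, stop at 0.070. Spring 130 N/m, lightly damped: it bounces for 2 or 3 s. Delicate: never past 0.062, never over 14 N on the hook, never faster than 0.07 m/s, as happens when the weight is let go with some 0.4 N of its load not yet on the hook (or the hook pulled as much too far), or is lowered quickly
- pointer (a point): free end of the black pointer on the carriage, at the board's face, 45 mm along the board from the hook; its height is the reading. Same axes as hook_seat
- marker (a joint): how far the marker tab has been slid down, in m, on the same zero and scale as the carriage (equal values are level): travel -0.004 to 0.070. It stays where it is left; sliding takes about 2.5 N
- marker_tab (a point): centre of the upper face of the marker tab: an aluminium block 50 mm long standing out 52 mm from the board, 20 mm wide along the board and 12 mm thick, 72 mm along the board from the hook (towards -y of the hook_seat frame). This point is 30 mm out from the board. It can be pushed down from above with shut fingertips or pinched across its width
- marker_line (a point): end of the black line on the side of the marker tab that faces the pointer, at half the tab's thickness (6 mm below its upper face)
- scale: the whole fixed spring scale: origin on the table under the middle of the hook at the board's front face, hook towards -x of this frame, marker at -y; dark foot plate 190 x 170 mm, 16 mm thick
- square_weight: a like weight with the same bail but a SQUARE 48 mm foot; origin at its underside. Leave alone
- paint_jar: lidded jar, 54 mm across, 75 mm high; origin at its underside. Leave alone
- tape_roll: roll of tape lying flat, 90 mm across, 25 mm high. Leave alone
- spatula: palette spatula lying on the table. Leave alone
- brush: paint brush lying on the table. Leave alone
- ink_bottle: small capped bottle, 44 mm across, 90 mm high. Leave alone
- cup: white cup, 70 mm across, 80 mm high. Leave alone
Not all that is in view belongs to the job. What is shaped like the part that bears round_weight_bail but orange is not meant.

How it is judged:
On the way, in this order (a step that is already met when the one before it is completed fails the run):
1. the round weight hangs in the hook, let go, and has come to rest (distance between round_weight_eye and hook_seat below 0.014 m and contact force between the fingers and round_weight below 0.05 N and value of joint carriage above 0.012 m and velocity of joint carriage between -0.008 and 0.008 m/s and linear speed of round_weight below 0.03 m/s), for 0.3 s.
2. the marker is level with the pointer (z of marker_line in the frame of pointer between -0.004 and 0.004 m), for 0.2 s.
At the end, for the whole second after the job is handed in: the round weight hangs still and plumb (within 0.2 rad, under 30 mm/s) with its arch in the hook's seat (within 14 mm), the carriage at rest (under 10 mm/s), and the marker's line within 4 mm of the pointer's height (all of step 2 and distance between round_weight_eye and hook_seat below 0.014 m and angle between round_weight_bail's own z axis and vertical below 0.2 rad and value of joint carriage above 0.012 m and velocity of joint carriage between -0.01 and 0.01 m/s and linear speed of round_weight below 0.03 m/s); the robot touches nothing.
It fails at once if the scale is jerked: the carriage moves faster than 0.07 m/s (velocity of joint carriage above 0.07 m/s or velocity of joint carriage below -0.07 m/s).
It fails at once if the scale is drawn past 62 mm (value of joint carriage above 0.062 m).
It fails at once if the hook is loaded above 14 N (contact force between carriage and anything else above 14 N).
It fails at once if something else on the table is shifted by more than 30 mm (distance of any of square_weight, paint_jar, tape_roll, spatula, brush, ink_bottle, cup from where it was at the start of the episode above 0.03 m).
It also fails if it takes over 70 s, if anything falls off the work surface, if the arm or the gripper's body presses on something with over 40 N, if the wrist force passes 120 N, or if a joint passes its speed limit or range.

## Robot

A 6-joint arm with a two-finger parallel gripper is mounted at the origin on the work surface. World frame = base frame: x ahead of the robot, y to its left, z up, the work surface at z = 0. Lengths are in m, angles in rad, forces in N, time in s.
With the tool pointing down it reaches from about 0.25 to 0.775 m from the base axis. Payload 4 kg.
Tool frame: the origin (TCP) lies on the centre line of the jaws, within the pads' length; the fingertips stand 22 mm ahead of it and the grasp point (between the pads) lies 3 mm ahead of it; x points along the fingers, z is the direction in which the jaws open and shut, and the axes are right-handed (so a half turn about x gives the same grasp; the last joint's range is limited). The gripper opens to 94 mm and grips with 3 to 60 N. Pads are 16 mm wide; open, the fingers measure 119 mm over their backs; the gripper's body (75 mm by 177 mm) begins 78 mm behind the grasp point.
Start: joints at [-1.241, 0.087, 1.371, -0, 1.684, -0.103], TCP at [0.231, -0.499, 0.228] pointing down, gripper open.
Joint ranges: [-3.1, 3.1], [-0.76, 2.03], [0.27, 2.55], [-1.08, 4.22], [0.17, 2.65], [-2.57, 2.57]. Speed limits (rad/s): [2.79, 2.79, 3.14, 3.14, 3.14, 3.14].

## Interface

Orientations are given as a unit quaternion [x, y, z, w].
In Python, from workcell import env, eyes, models gives the robot as it stands. Calls block until the motion is done:
- env.movep(position, orientation): joint-space move of the TCP to a pose.
- env.move_l(position, rotation=None, rate=0.15, max_force=None): straight line of the TCP; rotation=None keeps the orientation; rate is the mean speed in m/s. With max_force (N) it stops when the force on the tool has changed by that much, and returns True; else False.
- env.set_joints(angles): joint-space move.
- env.grip(opening): opening from 0.0 (shut) to 1.0 (fully open); the grip force is fixed at half the most; returns when the fingers have stopped.
- env.wait(seconds).
- env.ik(position, orientation): joint angles nearest the present ones, or None.
- env.sense(): the state.
- eyes.camera(name): name is "scene" or "top"; returns a dict with "image" (400x640x3 uint8, red, green, blue), "K" (3x3 intrinsics, pixels), "R" (3x3) and "t" (3): a world point X has camera coordinates R X + t. Camera axes: x right, y down, z forward; pixel columns grow to the right and rows downward; lengths in m; the calibration is good to about 2 mm. A picture is of the moment at which its call begins. There is no depth.
A pose or a line that the arm cannot do raises env.MotionError and nothing moves.
- env.hand_in(): hands the job in, once; it reports no verdict.
Trained networks look in a picture, given as the dict that the camera call returned (one of the last four; its "shot" number tells which), for a name from the list of things; names that differ only in an ending like _2 or _b are one class to them, and where a whole thing is asked for, a point or a joint stands for the part that bears it (a point fixed in the world has none). Each returns a list of dicts, best first, with "p" (0 to 1); they miss things now and then, are a little off and sometimes report something else, mostly with a low value. They report only what shows in the picture. A call takes as long as a camera call. They do not tell look-alikes from the thing itself.
- models.recognise(picture, query): "box" ([left, top, width, height] in pixels, round what is visible of it).
- models.silhouettes(picture, query): "mask" (400x640 bool, what is visible of it) and "box" ([left, top, width, height] in pixels, round what is visible of it).
- models.mark_of(picture, query): "point" ([column, row] in pixels: a listed point, or the origin of a listed thing).
The state is a dict: "time_s": time; "q": joint angles; "qvel": joint speeds; "tau": joint torques, N m; "position": TCP position; "tool_rot": TCP orientation; "contact_force": force on the tool from outside, world axes, zero at the start; "ft_torque": the same for the moment, N m; "gripper_width": opening from 0.0 (shut) to 1.0 (fully open).
Only numpy, scipy, OpenCV 4.12 (cv2) and the standard library are available. Lean on these libraries where they do the work, as an engineer would, in place of code of your own. Each camera call takes 0.05 s, during which the arm holds its last target. There are 200 camera calls.

## Working session

There is one attempt and no reset: what is moved stays moved. The work goes in short steps, each a Python script; the robot and the scene stay as the last script left them, time stands still between calls to the robot, and variables do not carry over. Pictures are saved under pics/ and viewed, about 8 in all and at most 12, crops included, and the job is handed in when it is done.

```bash
mkdir -p pics; ls
cat > h.py <<'E'
from workcell import env, eyes, models
import numpy as np, cv2
def save(p,name,crop=None,scale=1):
    im=p["image"][:,:,::-1]
    if crop: l,t,w,h=crop; im=im[t:t+h,l:l+w]
    cv2.imwrite("pics/"+name,cv2.resize(np.ascontiguousarray(im),None,fx=scale,fy=scale,interpolation=cv2.INTER_CUBIC))
def proj(p,X): c=p["R"]@np.array(X,float)+p["t"]; u=p["K"]@c; return u[:2]/u[2]
def ray(p,uv):
    d=p["R"].T@np.linalg.solve(p["K"],[uv[0],uv[1],1.]); return -p["R"].T@p["t"], d/np.linalg.norm(d)
def onz(p,uv,z): o,d=ray(p,uv); return o+d*(z-o[2])/d[2]
def tri(obs):
    A=0;b=0
    for p,uv in obs:
        o,d=ray(p,uv); M=np.eye(3)-np.outer(d,d); A=A+M; b=b+M@o
    return np.linalg.solve(A,b)
E
python3 - <<'E'
from h import *
np.set_printoptions(precision=3,suppress=True)
P={n:eyes.camera(n) for n in("scene","top")}
for n,p in P.items():
    save(p,n+"0.png"); print(n,"cam at",-p["R"].T@p["t"],"fwd",p["R"][2])
    for q in["round_weight_bail","round_weight_eye","hook_seat","hook_tip","pointer","marker_tab","marker_line","scale","square_weight"]:
        print(n,q,[(np.round(m["point"],1).tolist(),round(m["p"],2)) for m in models.mark_of(p,q)[:4]])
print(env.sense())
E
```

```text
pics
scene cam at [1.228 0.359 1.068] fwd [-0.567 -0.324 -0.757]
scene round_weight_bail [([285.1, 184.7], 0.66), ([293.1, 201.7], 0.66)]
scene round_weight_eye [([289.1, 253.8], 0.71), ([284.6, 182.6], 0.64), ([292.7, 203.1], 0.62)]
scene hook_seat [([386.9, 229.1], 0.71)]
scene hook_tip [([386.0, 229.3], 0.48)]
scene pointer [([416.3, 223.3], 0.69), ([384.1, 226.4], 0.35)]
scene marker_tab [([419.1, 233.1], 0.45)]
scene marker_line [([418.1, 221.7], 0.53)]
scene scale [([392.0, 262.1], 0.66), ([445.4, 231.9], 0.63)]
scene square_weight [([243.8, 222.3], 0.92), ([338.3, 215.1], 0.51)]
top cam at [ 0.326 -0.036  1.272] fwd [ 0.199  0.014 -0.98 ]
top round_weight_bail [([387.7, 235.1], 0.77), ([360.6, 205.5], 0.62), ([206.8, 184.1], 0.35)]
top round_weight_eye [([365.5, 209.7], 0.82), ([389.8, 228.4], 0.65)]
top hook_seat [([231.1, 160.7], 0.71), ([417.3, 189.2], 0.35)]
top hook_tip [([233.5, 150.5], 0.62), ([450.0, 232.2], 0.38)]
top pointer [([205.2, 186.7], 0.68)]
top marker_tab [([198.6, 173.1], 0.59)]
top marker_line [([242.3, 204.6], 0.66), ([205.8, 182.7], 0.44)]
top scale [([239.7, 206.6], 0.66)]
top square_weight [([413.5, 187.3], 0.91), ([391.4, 273.9], 0.34)]
{'time_s': 1.0, 'q': array([-1.241,  0.087,  1.371, -0.   ,  1.684, -0.103]), 'qvel': array([ 0.002,  0.001,  0.001, -0.002, -0.   ,  0.   ]), 'tau': array([  0.002, -34.005, -30.261,   0.072,   0.024,   0.   ]), 'position': array([ 0.231, -0.499,  0.228]), 'tool_rot': array([ 0.381,  0.596, -0.381,  0.596]), 'contact_force': array([0.714, 0.221, 0.824]), 'ft_torque': array([-0.033,  0.03 , -0.015]), 'gripper_width': 0.9999902207572663}
```

View pics/scene0.png

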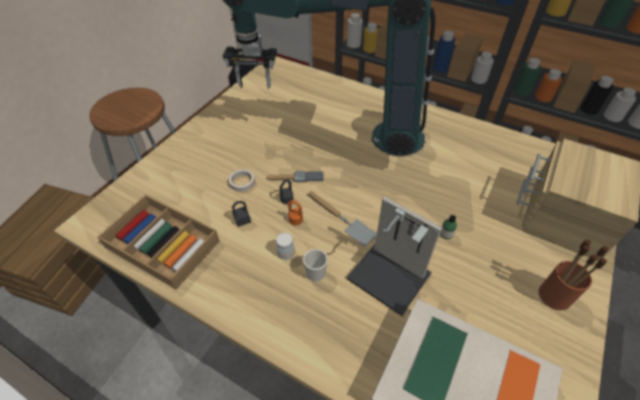

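View pics/top0.png

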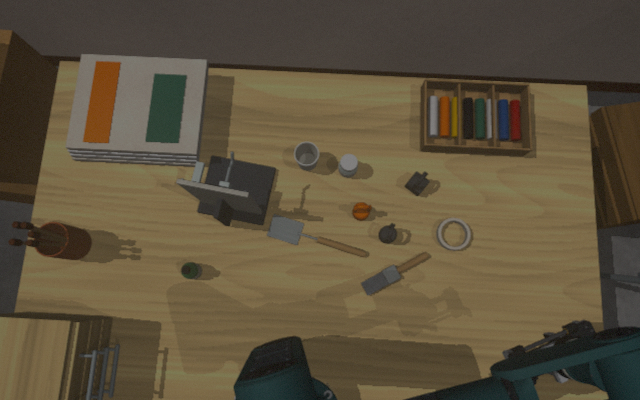

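The black round-footed weight is at scene (286,190) / top (388,233). The square one is at (241,213) / (417,183), and the orange decoy is at (296,212) / (361,211). The scale's hook faces away from the robot. One enlarged montage should confirm all of this.

Run:
```python
from h import *
np.set_printoptions(precision=3,suppress=True)
P={n:eyes.camera(n) for n in("scene","top")}
s,t=P["scene"],P["top"]
print(s["K"],t["K"])
R=lambda p,c:cv2.resize(p["image"][c[1]:c[1]+c[3],c[0]:c[0]+c[2],::-1],(400,300) ,interpolation=cv2.INTER_CUBIC)
A=np.vstack([np.hstack([R(s,(345,190,100,75)),R(t,(175,145,100,75))]),np.hstack([R(s,(225,170,80,60)),R(t,(350,175,80,60))])])
cv2.imwrite("pics/m1.png",A)
for q in["round_weight_bail","square_weight","scale","marker_tab"]:
  for n,p in P.items():
    print(q,n,[(m["box"],round(m["p"],2)) for m in models.recognise(p,q)[:4]])
```

```text
[[407.01    0.    323.715]
 [  0.    407.01  199.084]
 [  0.      0.      1.   ]] [[454.112   0.    319.969]
 [  0.    454.112 198.802]
 [  0.      0.      1.   ]]
round_weight_bail scene [([280.6, 179.4, 11.6, 24.7], 0.83), ([289.0, 198.9, 14.1, 24.5], 0.53), ([410.8, 226.6, 16.7, 18.3], 0.29)]
round_weight_bail top [([351.1, 200.8, 21.7, 19.4], 0.78), ([375.9, 224.1, 21.0, 20.2], 0.76)]
square_weight scene [([232.5, 203.1, 16.8, 24.5], 0.87), ([306.1, 190.9, 66.4, 55.0], 0.34)]
square_weight top [([402.0, 175.2, 24.1, 21.8], 0.54)]
scale scene [([345.8, 196.8, 96.2, 119.8], 0.69), ([409.6, 223.5, 19.8, 21.8], 0.54), ([383.7, 209.9, 21.9, 22.6], 0.29)]
scale top [([174.7, 153.4, 102.4, 75.5], 0.96)]
marker_tab scene [([410.2, 225.3, 17.6, 19.6], 0.55)]
marker_tab top [([193.5, 160.2, 15.0, 20.5], 0.72)]
```

View pics/m1.png

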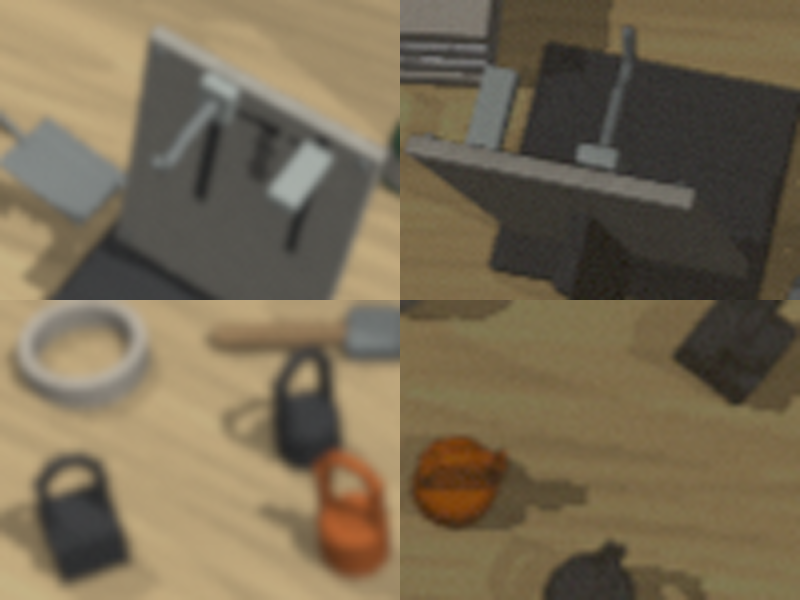

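Confirmed: the dark weight with the round foot at lower right of the scene crop is the one. Next I fit the scale's pose from its landmarks and the weight's x, y and yaw by matching a rendered outline.

```bash
cat > fit.py <<'E'
from h import *
from scipy.optimize import least_squares
np.set_printoptions(precision=4,suppress=True)
s,t=eyes.camera("scene"),eyes.camera("top")
bl=tri([(s,(382.5,201.3)),(t,(248,192.5))]); br=tri([(s,(440,231.2)),(t,(177.5,179.3))])
tip=tri([(s,(385,230)),(t,(232,152.5))])
print("board corners",bl,br,"tip",tip)
for uv in[(211.3,156.3),(275,168)]: print("foot corner",onz(t,uv,.016))
print("marker outer end", tri([(s,(345+278/4,190+205/4)),(t,(175+92/4,145+68/4))]))
# weight by mask rendering
K=8
def render(p,x,y,yaw,c):
    l,tp,w,h=c; M=np.zeros((h*K,w*K),np.uint8)
    Rz=np.array([[np.cos(yaw),-np.sin(yaw),0],[np.sin(yaw),np.cos(yaw),0],[0,0,1]])
    def pr(Q): return np.array([((proj(p,Rz@q+[x,y,0])-[l,tp]+.5)*K) for q in Q],np.float32)
    a=np.linspace(0,2*np.pi,40)
    cyl=[[.024*np.cos(u),.024*np.sin(u),z] for u in a for z in(0,.04)]
    cv2.fillConvexPoly(M,cv2.convexHull(pr(cyl)).astype(np.int32),255)
    # bail path: uprights to .074, arch
    path=[(-.019,.036),(-.019,.074)]+[(-.019*np.cos(u),.074+.019*np.sin(u)) for u in np.linspace(0,np.pi,13)[1:-1]]+[(.019,.074),(.019,.036)]
    c0=(0,.066)
    def off(i,d):
        pt=np.array(path[i]);n=np.array([np.sign(pt[0]),0.]) if pt[1]<=.074 else (pt-[0,.074])/np.linalg.norm(pt-[0,.074])
        return pt+n*d
    for i in range(len(path)-1):
        Q=[[xx,*off(j,d)] for j in(i,i+1) for d in(-.004,.004) for xx in(-.006,.006)]
        cv2.fillConvexPoly(M,cv2.convexHull(pr(Q)).astype(np.int32),255)
    return cv2.resize(M,(w,h),interpolation=cv2.INTER_AREA)/255.
C={0:(270,170,32,40),1:(366,215,40,36)}
tgt={}
for i,p in enumerate((s,t)):
    for m in models.silhouettes(p,"round_weight_bail"):
        l,tp,w,h=m["box"]; cx=l+w/2
        if abs(cx-(286,388)[i])<7: tgt[i]=m["mask"]; print(i,m["box"],m["p"])
g=[]
for i,p in enumerate((s,t)):
    l,tp,w,h=C[i]; im=p["image"][tp:tp+h,l:l+w].astype(float).max(2); g.append(im)
best=[]
x0=onz(t,(387,234.5),.02); print("x0",x0)
def cost(v,full=False):
    e=[]
    for i,p in enumerate((s,t)):
        l,tp,w,h=C[i]; r=cv2.GaussianBlur(render(p,*v,C[i]),(0,0),.7)
        d=np.clip((110-g[i])/60,0,1) if i==0 else np.clip((95-g[i])/45,0,1)
        if i==0: # ignore orange
            im=p["image"][tp:tp+h,l:l+w].astype(float); ok=(im[...,0]-im[...,2])<60
            ok|=im.max(2)<90
            ok=ok&~((np.arange(w)[None]+l>290)&(np.arange(h)[:,None]+tp>198))
        else: ok=np.ones_like(d,bool)
        e.append(((r-d)**2*ok).sum())
        if full: cv2.imwrite(f"pics/f{i}.png",cv2.resize(np.hstack([d,r,ok*1.])*255,None,fx=6,fy=6,interpolation=0))
    return sum(e)
from scipy.optimize import minimize
for yaw in np.arange(0,np.pi,np.pi/9):
    r=minimize(cost,[x0[0],x0[1],yaw],method="Nelder-Mead",options=dict(initial_simplex=[[x0[0],x0[1],yaw],[x0[0]+.008,x0[1],yaw],[x0[0],x0[1]+.008,yaw],[x0[0],x0[1],yaw+.25]],xatol=1e-4,fatol=.01))
    best.append((r.fun,*r.x))
best.sort(); print(np.array(best)); cost(best[0][1:],True)
a=cv2.imread("pics/f0.png");b=cv2.imread("pics/f1.png")
W=max(a.shape[1],b.shape[1]);cv2.imwrite("pics/f.png",np.vstack([cv2.copyMakeBorder(q,0,4,0,W-q.shape[1],0) for q in(a,b)]))
E
python3 fit.py
```

```text
board corners [0.54   0.1461 0.2438] [0.5621 0.3119 0.2469] tip [0.6311 0.1911 0.2531]
foot corner [0.6883 0.3011 0.016 ]
foot corner [0.6631 0.1153 0.016 ]
marker outer end [0.6108 0.2693 0.2341]
0 [278.0, 180.2, 13.8, 21.7] 0.48
1 [374.9, 224.2, 23.3, 20.5] 0.76
x0 [ 0.4883 -0.2087  0.02  ]
[[ 78.6027   0.4898  -0.2107   2.2239]
 [ 78.6553   0.4896  -0.2109   2.232 ]
 [ 78.7895   0.4902  -0.2105   2.2288]
 [ 85.4724   0.4896  -0.2103   1.4905]
 [ 85.8513   0.4896  -0.2106   1.6044]
 [ 86.2638   0.4896  -0.21     1.5311]
 [ 97.0427   0.4902  -0.2101   0.7684]
 [100.4514   0.4897  -0.2096   2.8951]
 [102.7431   0.49    -0.21     0.1032]][ WARN:0@26.494] global loadsave.cpp:1063 imwrite_ Unsupported depth image for selected encoder is fallbacked to CV_8U.
```

View pics/f.png

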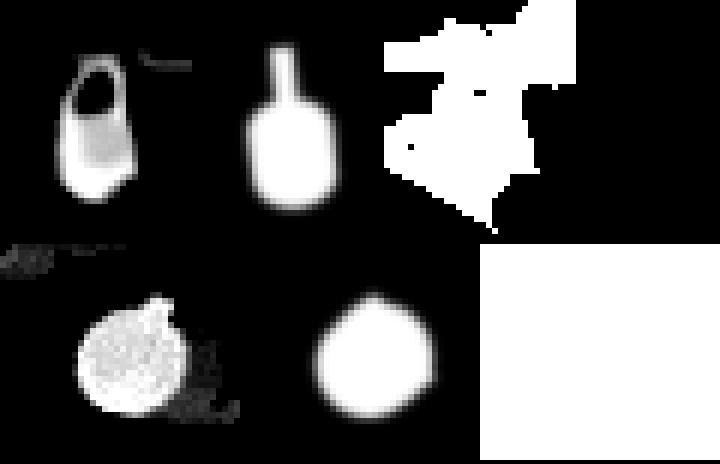

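```bash
python3 - <<'E'
t=open("fit.py").read()
a=t.index("            im=p[\"image\"][tp:tp+h,l:l+w].astype(float); ok=");b=t.index("            ok=ok&~")
t=t[:a]+"            ok=np.ones_like(d,bool)\n"+t[b:]
t=t.replace("ok*1.])*255","ok*1.]).astype(np.float32)*255")
open("fit.py","w").write(t)
E
python3 fit.py | tail -9
```

```text
[[ 85.627    0.4898  -0.2106   2.2295]
 [ 85.679    0.4897  -0.2109   2.2308]
 [ 85.8149   0.4899  -0.2108   2.2299]
 [ 90.8795   0.4893  -0.211    1.4914]
 [ 91.1099   0.4895  -0.2106   1.5134]
 [ 91.1578   0.4895  -0.2106   1.5547]
 [ 91.5804   0.4892  -0.2106   1.5456]
 [106.5582   0.4899  -0.2101   2.8471]
 [106.9679   0.4896  -0.2108  -0.3026]][ WARN:0@27.581] global loadsave.cpp:1063 imwrite_ Unsupported depth image for selected encoder is fallbacked to CV_8U.
```

View pics/f.png

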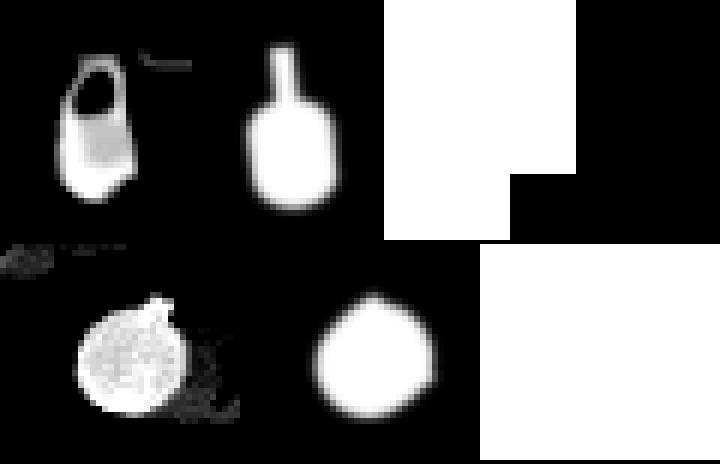

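```bash
sed -i 's|(110-g\[i\])/60|(150-g[i])/80|; s|(95-g\[i\])/45|(105-g[i])/45|; s|cv2.imwrite(f"pics/f{i}.png".*|cv2.imwrite(f"pics/f{i}.png",cv2.resize((np.hstack([g[i]/255,d,r])*255).astype(np.uint8),None,fx=6,fy=6,interpolation=0)); print("e",e)|' fit.py
python3 fit.py | tail -11
```

```text
[[ 77.8038   0.4895  -0.2111   1.3836]
 [ 78.0696   0.4894  -0.2112   1.4519]
 [ 78.1474   0.4895  -0.211    1.4299]
 [ 78.3474   0.4896  -0.2108   1.4119]
 [ 97.6066   0.4891  -0.2107   3.07  ]
 [ 98.0219   0.4892  -0.2107   3.0254]
 [ 98.2249   0.4896  -0.2108  -0.0454]
 [ 99.7143   0.489   -0.2105   0.1344]
 [107.1197   0.4898  -0.2117   2.2318]]
e [np.float64(51.05796417822108)]
e [np.float64(51.05796417822108), np.float64(26.74585175369763)]
```

View pics/f.png

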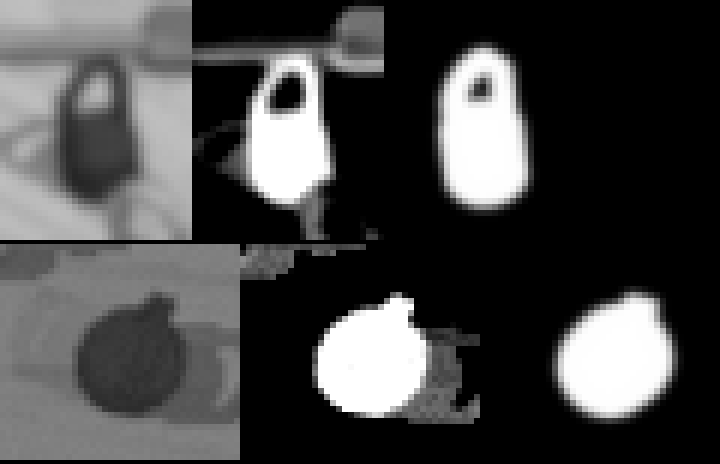

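```bash
python3 - <<'E'
t=open("fit.py").read()
t=t[:t.index("def cost")]
t+='''
from scipy.optimize import minimize
def c1(i,x,y,yaw):
    p=(s,t)[i]; l,tp,w,h=C[i]
    r=render(p,x,y,yaw,C[i]); d=(g[i]<(108,85)[i])*1.
    ok=np.ones_like(d,bool)
    if i==0: ok&=~((np.arange(w)[None]+l>288)&(np.arange(h)[:,None]+tp>197)); ok&=~(np.arange(h)[:,None]+tp<179)
    else: d[:8,:14]=0
    return ((r-d)**2*ok).sum()
for yd in range(10,180,10):
    o=[]
    for i in(0,1):
        b=min((minimize(lambda v:c1(i,v[0],v[1],np.radians(yd)),z,method="Nelder-Mead",options=dict(initial_simplex=[z,[z[0]+.006,z[1]],[z[0],z[1]+.006]],maxiter=50)) for z in([.487,-.209],[.491,-.212])),key=lambda r:r.fun)
        o+=[b.fun,*b.x]
    print(yd,np.array(o),o[0]+o[3])
'''
open("fit2.py","w").write(t)
E
python3 fit2.py | tail -17
```

```text
10 [85.2388  0.4891 -0.2118 38.4504  0.489  -0.2102] 123.68921184159937
20 [85.0325  0.4892 -0.2123 38.9943  0.4888 -0.2104] 124.02680507497116
30 [83.6583  0.4901 -0.2121 39.0104  0.4891 -0.2107] 122.66868127643214
40 [80.1546  0.4906 -0.2125 37.0626  0.4891 -0.2105] 117.2172395232603
50 [76.602   0.4907 -0.2123 32.8092  0.489  -0.2102] 109.41122645136485
60 [70.3094  0.4904 -0.2121 26.5831  0.489  -0.21  ] 96.89245674740484
70 [65.154   0.4903 -0.2126 21.5371  0.4892 -0.2103] 86.69114955786236
80 [61.1525  0.4902 -0.2133 18.4078  0.4888 -0.2104] 79.560246059208
90 [58.5618  0.4897 -0.2124 20.3626  0.4886 -0.2106] 78.92430603613994
100 [66.6697  0.488  -0.2134 24.8027  0.4889 -0.2107] 91.4724644367551
110 [74.0894  0.4876 -0.2152 28.1354  0.4885 -0.2105] 102.22477508650519
120 [76.558   0.4876 -0.2156 29.5884  0.4891 -0.2105] 106.14646674356017
130 [77.9902  0.4878 -0.2155 30.7422  0.4893 -0.2106] 108.73239523260284
140 [81.5928  0.4875 -0.2156 30.3243  0.4892 -0.2103] 111.91703191080353
150 [85.4314  0.4874 -0.2145 31.007   0.4889 -0.21  ] 116.43846212995001
160 [81.2852  0.4874 -0.2137 33.2972  0.4887 -0.2098] 114.58240676662822
170 [78.8257  0.4892 -0.2118 35.4949  0.489  -0.2099] 114.3205997693195
```

Both views agree: weight at about (0.489, -0.211), with the bail's y axis roughly along world x (yaw about 84°). Next: a joint least-squares fit of the scale including the hook height, plus a check of the force noise.

```bash
cat > sc.py <<'E'
from h import *
from scipy.optimize import least_squares
np.set_printoptions(precision=4,suppress=True)
s,t=eyes.camera("scene"),eyes.camera("top")
S=lambda u,v:(345+u/4-.4,190+v/4-.4)
T=lambda u,v:(175+u/4-100-.4,145+v/4-.4)
def W(v,o,l,z): # out from board, lateral towards marker
    c,sn=np.cos(v[2]),np.sin(v[2]); return [v[0]+c*o-sn*l, v[1]+sn*o+c*l, z]
# v: x,y(board face under hook),yaw,hookz(tip centre),left edge, right edge, tabz, offs(4)
def obs(v):
    zt=.255
    return [(s,W(v,0,v[4],zt),S(150,45)),(s,W(v,0,v[5],zt),S(380,165)),(t,W(v,0,v[4],zt),T(692,190)),(t,W(v,0,v[5],zt),T(410,137)),
     (s,W(v,.084,0,v[3]),S(160,160)),(t,W(v,.084,0,v[3]),T(628,32)),
     (s,W(v,.052,.062,v[6]),S(270,192)),(s,W(v,.052,.082,v[6]),S(302,206-10)),(t,W(v,.052,.062,v[6]),T(518,70)),(t,W(v,.052,.082,v[6]),T(487,66))]
def res(v):
    r=[]
    for k,(p,X,uv) in enumerate(obs(v)):
        o=v[7:9] if p is s else v[9:11]
        e=proj(p,X)+o-np.array(uv); r+=list(e*(0.5 if k==7 else 1))
    return np.array(r+list(v[7:]/1.))
r=least_squares(res,[.547,.2,-.13,.25,-.05,.1,.24,0,0,0,0],loss="soft_l1")
print(r.x); print(res(r.x)[:20].reshape(-1,2))
if __name__=="__main__":
    f=[]
    for k in range(40): env.wait(.02); f.append(env.sense()["contact_force"])
    f=np.array(f); print("force",f.mean(0),f.std(0))
E
python3 sc.py
```

```text
[ 0.5482  0.2014 -0.133   0.2595 -0.0564  0.1101  0.2443 -0.0944  1.3212
  0.1907  0.5988]
[[ 0.4964 -0.8996]
 [ 0.429  -0.2877]
 [ 0.1261 -0.3316]
 [ 0.236  -0.0746]
 [-0.2907  0.1076]
 [-0.034  -0.2861]
 [-0.239  -0.3816]
 [-0.5273  1.3098]
 [-0.0285  0.3379]
 [-0.5468 -0.1722]]
force [-0.0247  0.1068  0.0145] [0.543  0.3809 0.5647]
```

```bash
cat >> h.py <<'E'
from scipy.spatial.transform import Rotation as Ro
def quat(a):
    z=np.array([np.cos(a),np.sin(a),0]);x=np.array([0,0,-1.]);return Ro.from_matrix(np.c_[x,np.cross(z,x),z]).as_quat()
def force(n=60):
    return np.mean([(env.wait(.02),env.sense()["contact_force"])[1] for _ in range(n)],0)
E
python3 - <<'E'
from h import *
np.set_printoptions(precision=3,suppress=True)
ja=np.radians(-6); B=np.array([.5482,.2014]); n=np.array([np.cos(-.133),np.sin(-.133)])
tgt=[(*(B+.14*n),.254),(*(B+.065*n),.254),(*(B+.065*n),.18)]
for g in (ja,ja+np.pi):
    q=env.ik([.489,-.211,.069],quat(g)); print("g",g,q)
for h in(np.pi/2-.133,-np.pi/2-.133):
    print("h",h,[env.ik(p,quat(h)) for p in tgt])
env.movep([.489,-.211,.2],quat(ja))
print(env.sense()["q"],env.sense()["time_s"],"empty",force(60))
p=eyes.camera("scene");save(p,"above.png",(225,120,130,100),5)
E
```

```text
g -0.10471975511965978 [-0.514  0.135  1.64  -0.     1.367 -0.409]
g 3.036872898470133 None
h 1.4377963267948966 [array([ 0.18 ,  0.461,  0.857, -0.   ,  1.824, -1.257]), array([ 0.217,  0.294,  1.078, -0.   ,  1.77 , -1.221]), array([ 0.217,  0.305,  1.209, -0.   ,  1.628, -1.221])]
h -1.7037963267948966 [array([ 0.18 ,  0.461,  0.857, -0.   ,  1.824,  1.884]), array([ 0.217,  0.294,  1.078, -0.   ,  1.77 ,  1.92 ]), array([ 0.217,  0.305,  1.209, -0.   ,  1.628,  1.92 ])]
[-0.515  0.055  1.459 -0.001  1.627 -0.409] 4.5083 empty [0.027 0.117 0.033]
```

View pics/above.png

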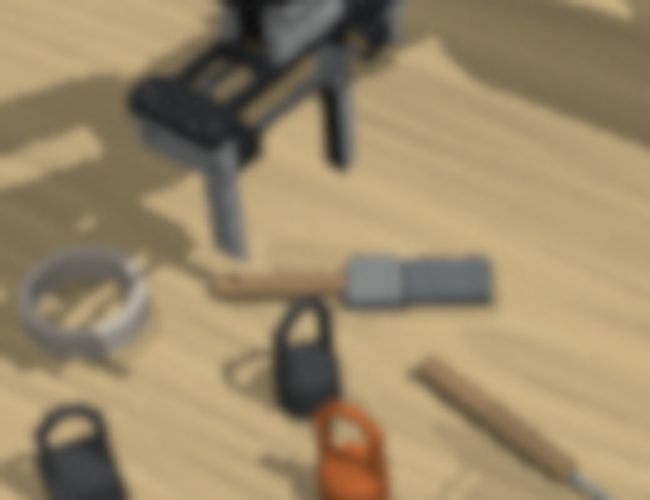

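The gripper hangs over the black round weight, which sits at crop (305,360), with both jaws clear of the orange one. Going down to grip.

Run:
```python
from h import *
np.set_printoptions(precision=3,suppress=True)
print(env.move_l([.489,-.211,.069],rate=.1,max_force=8),env.sense()["position"])
env.grip(0.0); w=env.sense()["gripper_width"]; print("width mm",w*94)
print("lift",env.move_l([.489,-.211,.21],rate=.1))
print(env.sense()["time_s"],force(40),env.sense()["ft_torque"],env.sense()["gripper_width"]*94)
s,t=eyes.camera("scene"),eyes.camera("top")
a=[cv2.resize(c["image"][y:y+80,x:x+100,::-1],(400,320),interpolation=cv2.INTER_CUBIC) for c,x,y in((s,230,120),(t,350,180))]
cv2.imwrite("pics/grip.png",np.hstack(a))
```

```text
False [ 0.49  -0.211  0.07 ]
width mm 46.15992606331411
lift False
9.375 [ 0.108 -0.039 -5.273] [-0.075 -0.066 -0.002] 46.357257680481595
```

View pics/grip.png

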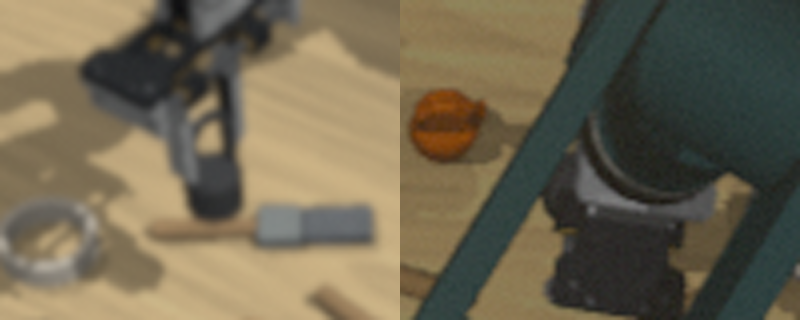

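Firm grip: 46.2 mm, weight about 5.3 N, hanging upright. Now to the point beyond the hook tip.

Run:
```python
from h import *
np.set_printoptions(precision=3,suppress=True)
B=np.array([.5482,.2014]); n=np.array([np.cos(-.133),np.sin(-.133)])
env.move_l([.489,-.211,.254],rate=.15)
env.movep([*(B+.14*n),.254],quat(np.pi/2-.133))
S=env.sense();print(S["time_s"],S["position"],force(20))
s,t=eyes.camera("scene"),eyes.camera("top")
a=[cv2.resize(c["image"][y:y+80,x:x+80,::-1],(400,400),interpolation=cv2.INTER_CUBIC) for c,x,y in((s,345,180),(t,190,115))]
cv2.imwrite("pics/pre.png",np.hstack(a))
e=np.array([*(B+.14*n),.271]); print("eye px",proj(s,e),proj(t,e),"tip",proj(s,[*(B+.084*n),.2595]),"seat",proj(s,[*(B+.065*n),.2455]))
```

```text
12.2 [0.687 0.181 0.254] [-0.21  -0.205 -5.491]
eye px [372.535 240.626] [235.778 127.517] tip [384.416 228.393] seat [387.777 226.879]
```

View pics/pre.png

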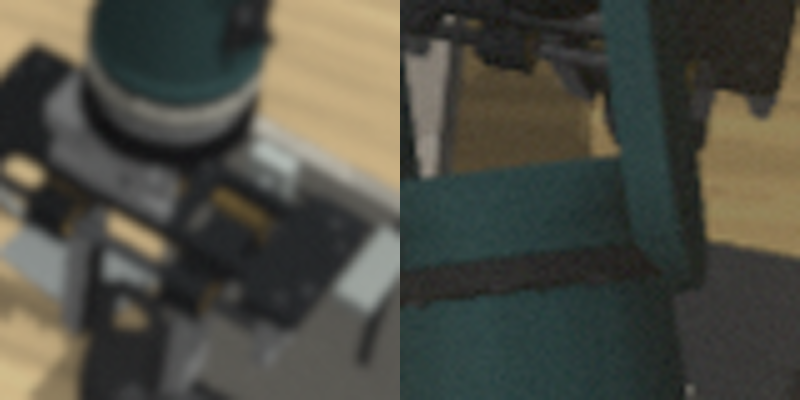

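The arch appears at scene (371,239), against a predicted (372.5,240.6) for the eye, so the alignment holds. Inserting with a force guard.

Run:
```python
from h import *
np.set_printoptions(precision=3,suppress=True)
B=np.array([.5482,.2014]); n=np.array([np.cos(-.133),np.sin(-.133)])
f0=force(25)
hit=env.move_l([*(B+.066*n),.254],rate=.04,max_force=3.5)
print("hit",hit,env.sense()["position"],f0,force(20))
if not hit:
  for z in np.arange(.244,.205,-.005):
    env.move_l([*(B+.066*n),z],rate=.025); f=force(20); print(round(z,4),env.sense()["position"],f,env.sense()["time_s"])
    if f[2]>f0[2]+1.2: break
```

```text
hit False [0.614 0.193 0.254] [-0.054 -0.037 -5.508] [-0.04   0.029 -5.345]
0.244 [0.614 0.193 0.244] [ 0.183  0.075 -5.323] 16.2667
0.239 [0.614 0.193 0.239] [ 0.193  0.036 -5.3  ] 16.95
0.234 [0.614 0.193 0.234] [ 0.     0.046 -5.325] 17.6333
0.229 [0.614 0.193 0.229] [ 0.187  0.055 -5.435] 18.3167
0.224 [0.614 0.193 0.224] [-0.092  0.095 -5.304] 19.0
0.219 [0.614 0.193 0.219] [-0.012 -0.222 -5.067] 19.6833
0.214 [0.614 0.193 0.214] [ 0.15  -0.03  -4.439] 20.3667
0.209 [0.614 0.193 0.209] [ 0.266 -0.23  -3.627] 21.05
```

The load picks up from z≈0.222 at about 0.13 N/mm, matching the spring, so the arch is in the seat. Easing on.

Run:
```python
from h import *
np.set_printoptions(precision=3,suppress=True)
B=np.array([.5482,.2014]); n=np.array([np.cos(-.133),np.sin(-.133)])
Z=[];F=[]
for z,k in((.197,50),(.191,50),(.187,60),(.184,80)):
    env.move_l([*(B+.066*n),z],rate=.02); f=force(k); zz=env.sense()["position"][2]; Z.append(zz);F.append(f[2]); print(zz,f,env.sense()["time_s"])
# known slope 130 N/m
z0=np.mean(np.array(Z)+np.array(F)/130*1.0*1); print("zero at", z0, np.array(Z)+np.array(F)/130, np.polyfit(Z,F,1))
s=eyes.camera("scene");save(s,"low.png",(340,180,110,90),6)
```

```text
0.1970120436918847 [ 0.426  0.01  -2.259] 22.6333
0.1910250284663325 [ 0.66  -0.021 -1.521] 23.9167
0.18698707938605033 [ 0.681 -0.047 -0.913] 25.2667
0.18402458434490704 [ 0.988  0.1   -0.547] 26.9
zero at 0.17968534360657257 [0.18  0.179 0.18  0.18 ] [-133.24    23.974]
```

View pics/low.png

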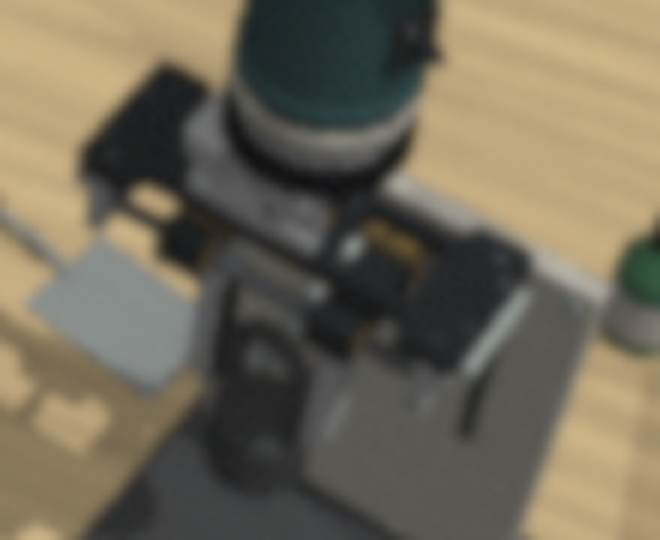

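There's a sideways force of about 1 N outward, so the arch is probably touching the bar's rise on the board side. I'll shift it outward in small steps until that goes, then finish lowering.

Run:
```python
from h import *
np.set_printoptions(precision=3,suppress=True)
B=np.array([.5482,.2014]); n=np.array([np.cos(-.133),np.sin(-.133)])
for o in(.068,.070,.072):
    env.move_l([*(B+o*n),.184],rate=.01); f=force(40); print(o,f,"n:",f[:2]@n,env.sense()["position"],env.sense()["ft_torque"],env.sense()["time_s"])
    if f[:2]@n<.25: break
```

```text
0.068 [-3.664  0.491 -0.485] n: -3.696515801593578 [0.615 0.192 0.184] [0.153 0.497 0.043] 27.9667
```

Run:
```python
from h import *
np.set_printoptions(precision=3,suppress=True)
B=np.array([.5482,.2014]); n=np.array([np.cos(-.133),np.sin(-.133)])
for o,z,k in((.0664,.184,40),(.0664,.1805,80)):
    env.move_l([*(B+o*n),z],rate=.01); f=force(k); print(o,f,"n:",f[:2]@n,env.sense()["position"],env.sense()["ft_torque"],env.sense()["time_s"])
```

```text
0.0664 [ 2.88  -0.154 -0.487] n: 2.87473784712478 [0.614 0.192 0.184] [-0.043 -0.671  0.022] 28.9417
0.0664 [ 3.408 -0.807 -0.1  ] n: 3.484750209919683 [0.614 0.193 0.18 ] [-0.068 -0.726 -0.045] 30.775
```

Run:
```python
from h import *
np.set_printoptions(precision=3,suppress=True)
B=np.array([.5482,.2014]); n=np.array([np.cos(-.133),np.sin(-.133)]); o=.0672
env.move_l([*(B+o*n),.180],rate=.01); f=force(50); print(o,f)
for i in range(3):
    fn=f[:2]@n
    if abs(fn)<.4: break
    o+=fn/4000; env.move_l([*(B+o*n),.180],rate=.01); f=force(50); print(o,f)
z=.180+np.clip(f[2]/130,-.002,.002)
if abs(z-.18)>.0006: env.move_l([*(B+o*n),z],rate=.01); f=force(80); print("z",z,f,f[:2]@n)
print(env.sense()["position"],env.sense()["time_s"])
```

```text
0.0672 [-0.758 -0.667 -0.001]
0.06703433318376255 [-2.493 -0.359 -0.022]
0.06642858282845458 [-0.072 -0.57  -0.009]
[0.614 0.193 0.18 ] 34.025
```

Residual load is about 0 N vertical and 0.1 N lateral. Releasing.

Run:
```python
from h import *
np.set_printoptions(precision=3,suppress=True)
B=np.array([.5482,.2014]); n=np.array([np.cos(-.133),np.sin(-.133)])
env.grip(0.74); env.wait(1.0); print(env.sense()["gripper_width"]*94,force(20))
p=env.sense()["position"]
print(env.move_l([p[0],p[1],.33],rate=.06,max_force=4),env.sense()["position"])
env.move_l([.66,.02,.36],rate=.2); env.wait(.5)
print(env.sense()["time_s"])
s,t=eyes.camera("scene"),eyes.camera("top")
for q in("pointer","marker_line","marker_tab","hook_seat","round_weight_eye"):
    print(q,[[(np.round(m["point"],1).tolist(),round(m["p"],2)) for m in models.mark_of(c,q)[:2]] for c in(s,t)])
a=[cv2.resize(c["image"][y:y+60,x:x+60,::-1],(400,400),interpolation=cv2.INTER_CUBIC) for c,x,y in((s,375,195),(t,185,145))]
cv2.imwrite("pics/hung.png",np.hstack(a))
```

```text
69.67323669357447 [-0.172 -0.042  0.023]
False [0.614 0.193 0.33 ]
40.1333
pointer [[([414.2, 231.3], 0.7)], []]
marker_line [[([421.8, 225.6], 0.47)], [([203.9, 183.3], 0.58), ([414.4, 189.3], 0.19)]]
marker_tab [[([420.2, 233.6], 0.56)], [([198.7, 169.7], 0.56)]]
hook_seat [[([386.4, 239.1], 0.7), ([444.8, 236.2], 0.47)], [([230.3, 165.6], 0.63), ([192.1, 268.0], 0.56)]]
round_weight_eye [[([385.6, 240.2], 0.97), ([294.8, 204.5], 0.57)], [([363.5, 207.6], 0.78), ([236.0, 165.0], 0.66)]]
```

View pics/hung.png

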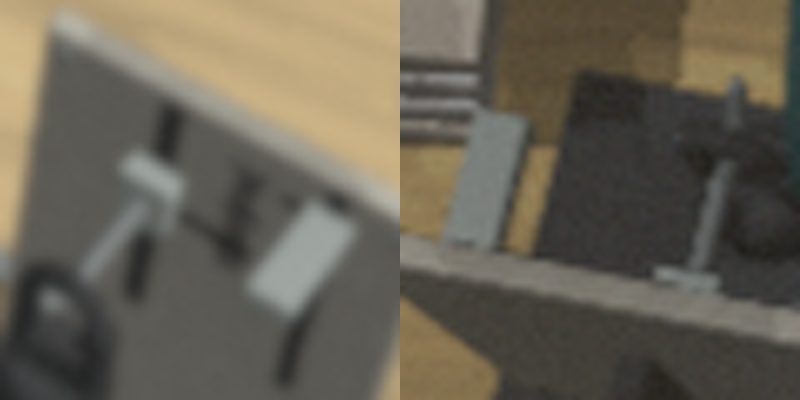

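The weight hangs in the hook, with its arch at scene (385,240) and the pointer visible at (410,233). The line side of the tab is hidden from both cameras. So I'll pinch the tab, take its upper stop (-0.004) as zero reference, and slide it down to the measured carriage travel. That travel comes from spring-slope contact at z≈0.2207 and release at 0.180, giving about 0.041.

Run:
```python
from h import *
np.set_printoptions(precision=4,suppress=True)
B=np.array([.5482,.2014]); n=np.array([np.cos(-.133),np.sin(-.133)]); u=np.array([-n[1],n[0]])
xy=B+.042*n+.072*u; q=quat(np.pi/2-.133)
s=eyes.camera("scene")
for l in(.045,):
    for z in(.18,.19,.2,.21,.22,.23,.24): print("pointer z",z,proj(s,[*(B+l*u),z]))
env.movep([*xy,.33],q); env.grip(.5)
print("hit",env.move_l([*xy,.235],rate=.06,max_force=4),env.sense()["position"],force(15),env.sense()["time_s"])
s=eyes.camera("scene");t=eyes.camera("top")
a=[cv2.resize(c["image"][y:y+60,x:x+60,::-1],(400,400),interpolation=cv2.INTER_CUBIC) for c,x,y in((s,375,195),(t,185,145))]
cv2.imwrite("pics/tab.png",np.hstack(a))
```

```text
pointer z 0.18 [412.0351 234.1697]
pointer z 0.19 [412.6416 231.96  ]
pointer z 0.2 [413.2567 229.7191]
pointer z 0.21 [413.8804 227.4466]
pointer z 0.22 [414.5131 225.1415]
pointer z 0.23 [415.1549 222.8033]
pointer z 0.24 [415.806  220.4312]
hit False [0.5996 0.2673 0.2355] [ 0.084  -0.1887  0.144 ] 44.3333
```

View pics/tab.png

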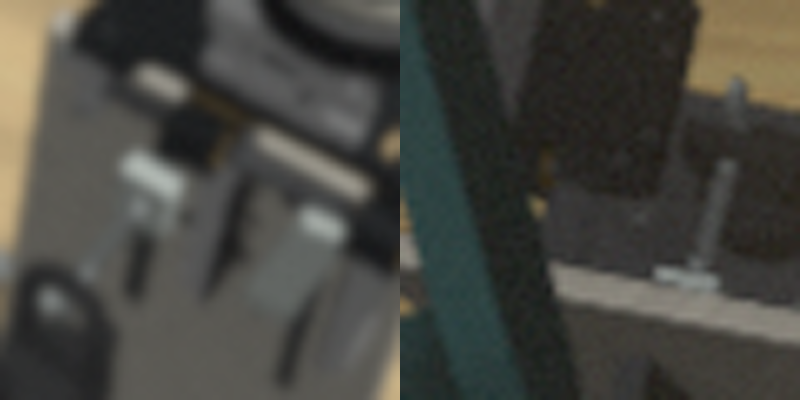

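The fingers straddle the tab, with the tab at crop (290,260) and the fingertips at (210,290) and (340,360). Pinching and referencing.

Run:
```python
from h import *
np.set_printoptions(precision=4,suppress=True)
B=np.array([.5482,.2014]); n=np.array([np.cos(-.133),np.sin(-.133)]); u=np.array([-n[1],n[0]])
xy=B+.042*n+.072*u
env.grip(0.); print("w",env.sense()["gripper_width"]*94,force(20))
z0=env.sense()["position"][2]
hit=env.move_l([*xy,z0+.012],rate=.012,max_force=5.5); S=env.sense(); print("start",z0,"hit",hit,S["position"],force(20),S["time_s"])
if hit:
    zs=S["position"][2]; tz=zs-.0448
    env.move_l([*xy,tz],rate=.025); z=env.sense()["position"][2]; print("z err",z-tz,force(15),env.sense()["time_s"])
```

```text
w 19.667244005404665 [ 0.5289  1.4611 -0.3113]
start 0.23500845799804287 hit True [0.5994 0.2675 0.2386] [ 0.7133 -1.1088  2.1916] 45.8667
z err 9.184667938097468e-05 [ 3.2588 -0.1596  1.7104] 48.3333
```

It hit the stop 3.6 mm above the start, which fits a start value of about 0, and both references agree to 0.4 mm. Releasing, retreating and checking.

Run:
```python
from h import *
np.set_printoptions(precision=4,suppress=True)
env.grip(.5); p=env.sense()["position"]
print("hit",env.move_l([p[0],p[1],.34],rate=.08,max_force=4),env.sense()["position"])
env.movep([.5,-.05,.4],quat(np.pi/2-.133)); print(env.sense()["time_s"])
s,t=eyes.camera("scene"),eyes.camera("top")
for q in("pointer","marker_line","marker_tab","round_weight_eye","hook_seat"):
    print(q,[[(np.round(m["point"],1).tolist(),round(m["p"],2)) for m in models.mark_of(c,q)[:2]] for c in(s,t)])
a=[cv2.resize(c["image"][y:y+60,x:x+60,::-1],(400,400),interpolation=cv2.INTER_CUBIC) for c,x,y in((s,375,205),(t,185,145))]
a=np.hstack(a); cv2.imwrite("pics/fin.png",a)
```

```text
hit False [0.5991 0.2672 0.3393]
52.2
pointer [[([342.6, 216.8], 0.74), ([415.1, 231.3], 0.48)], []]
marker_line [[([417.7, 235.7], 0.48)], []]
marker_tab [[([413.4, 242.5], 0.65)], [([233.3, 167.7], 0.72), ([205.6, 176.4], 0.56)]]
round_weight_eye [[([293.3, 207.0], 0.78), ([388.8, 240.4], 0.64)], [([230.8, 166.6], 0.61), ([233.9, 171.0], 0.38)]]
hook_seat [[([385.2, 236.9], 0.72)], [([233.2, 166.7], 0.47)]]
```

I've reached the picture limit, so I'll check numerically: sub-pixel template displacement of the tab and the carriage block between the first picture and now.

Run:
```python
from h import *
np.set_printoptions(precision=4,suppress=True)
a=cv2.imread("pics/scene0.png"); cams=[eyes.camera("scene")for _ in range(4)]; s=cams[0]
b=np.mean([c["image"][:,:,::-1].astype(float) for c in cams],0).astype(np.uint8)
K=6; up=lambda i:cv2.resize(i,None,fx=K,fy=K,interpolation=cv2.INTER_CUBIC)
B=np.array([.5482,.2014]); n=np.array([np.cos(-.133),np.sin(-.133)]); u=np.array([-n[1],n[0]])
A,Bb=up(a),up(b)
def match(name,l,t,w,h,o,lat,z,img=Bb):
    T=A[t*K:(t+h)*K,l*K:(l+w)*K]; best=(0,)
    x0,y0=l-8,t-4; S=img[y0*K:(y0+h+24)*K,x0*K:(x0+w+16)*K]
    r=cv2.matchTemplate(S,T,cv2.TM_CCOEFF_NORMED); _,m,_,p=cv2.minMaxLoc(r)
    d=np.array([p[0]/K+x0-l,p[1]/K+y0-t])
    f=lambda dz:proj(s,[*(B+o*n+lat*u),z-dz])-proj(s,[*(B+o*n+lat*u),z])
    dzs=np.arange(0,.07,.0005); e=[np.linalg.norm(f(k)-d) for k in dzs]; print(name,d,"corr",round(m,3),"drop",dzs[np.argmin(e)],min(e))
match("block",394,206,12,10,.015,0,.25)
match("block2",393,205,11,12,.015,0,.25)
match("tab",411,224,18,20,.03,.072,.24)
match("tab2",409,223,20,16,.03,.072,.24)
match("static board",376,196,10,10,0,-.05,.25)
print(env.sense()["time_s"])
```

```text
block [ 6.     -0.8333] corr 0.755 drop 0.0 6.057593948462084
block2 [7. 0.] corr 0.772 drop 0.0 7.0
tab [-2.8333  9.6667] corr 0.977 drop 0.0425 0.06687174660125028
tab2 [-2.8333  9.8333] corr 0.945 drop 0.043000000000000003 0.08647585857266549
static board [ 0.1667 -0.3333] corr 0.991 drop 0.0 0.3726779962499819
53.0
```

Run:
```python
from h import *
np.set_printoptions(precision=2,suppress=True)
a=cv2.imread("pics/scene0.png"); s=eyes.camera("scene"); b=np.ascontiguousarray(s["image"][:,:,::-1])
K=6; up=lambda i:cv2.resize(i,None,fx=K,fy=K,interpolation=cv2.INTER_CUBIC)
A,Bb=up(a),up(b)
B=np.array([.5482,.2014]); n=np.array([np.cos(-.133),np.sin(-.133)]); u=np.array([-n[1],n[0]])
def f(o,lat,z,dz): return proj(s,[*(B+o*n+lat*u),z-dz])-proj(s,[*(B+o*n+lat*u),z])
# template = present (clean background), search the first picture upward
for nm,l,t,w,h,o,lat in(("block",393,217,11,9,.015,0),("block+rod",390,217,14,14,.03,0),("pointer",402,225,11,12,0,.035),("tab",406,232,18,18,.03,.072)):
    T=Bb[t*K:(t+h)*K,l*K:(l+w)*K]; x0,y0=l-1,t-14; S=A[y0*K:(t-5+h)*K,x0*K:(l+w+6)*K]
    r=cv2.matchTemplate(S,T,cv2.TM_CCOEFF_NORMED); _,m,_,p=cv2.minMaxLoc(r)
    d=-np.array([p[0]/K+x0-l,p[1]/K+y0-t]); dz=np.arange(.02,.07,.0005); e=[np.linalg.norm(f(o,lat,.245,k)-d) for k in dz]
    print(nm,d,round(m,3),"drop",dz[np.argmin(e)].round(4),round(min(e),2))
```

```text
block [-2.17 10.17] 0.269 drop 0.0435 0.05
block+rod [-2.17 10.  ] 0.538 drop 0.043 0.07
pointer [-1.  5.] 0.681 drop 0.0205 0.31
tab [-2.67  9.5 ] 0.95 drop 0.041 0.15
```

Image drops are about 43 mm for the carriage and 41–43 mm for the tab, so they agree with each other and with the force-based 41 mm. Handing in.

```bash
python3 -c "
from h import *
print(env.hand_in(), env.sense()['time_s'])"
```

```text
the job is handed in; nothing more can be done
the job is handed in; nothing more can be done
```

The round-footed weight is hanging free in the scale's hook, and the marker tab is set level with the pointer as far as I could measure. I handed the job in at about 53 s of the 70 s allowed; no verdict was reported. The wrist force puts the weight at about 5.35 N, or **0.55 kg**.

- **Hanging:** I lowered it slowly until the tool carried about 0 N (0.1 N sideways), then let go. The scale sank about 41 mm. The picture after the release showed the arch in the hook.
- **Marker:** I pinched the tab, pushed it up until it stopped 3.6 mm above its start, and took that as its −4 mm upper stop. From there I slid it down to the 41 mm reading, released it and moved the arm clear.

**Checks that failed or disagreed:**
- **Level check:** the tab's line faces away from both cameras, so I could not see it against the pointer. Comparing the first and last pictures gave a drop of 41–43 mm for the tab. The carriage gave about 43 mm, but from weak matches.
- **Pointer match:** one match on the pointer itself gave 20 mm, against a poor background; I disregarded it. The trained network's pointer positions implied about 35 mm, but a one-pixel error there is about 4 mm.
- **Last picture:** I had reached the 12-picture limit, so the final state was checked only by numbers.
- **Sideways force:** while easing the load on, the arch stuck and slipped in the hook with up to about 3.7 N sideways. I brought that back to near zero before letting go.

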